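Spread the snap ring over the brew piston's groove

ROBOT

A 6-joint arm with a two-finger parallel gripper is mounted at the origin on the work surface. World frame = base frame: x ahead of the robot, y to its left, z up, the work surface at z = 0. Lengths are in mm, angles in rad, forces in N, time in s.
With the tool pointing down it reaches from about 400 to 925 mm from the base axis. Payload 12.5 kg.
Tool frame: the origin (TCP) lies between the finger pads; the fingertips stand 19 mm ahead of it and the grasp point (between the pads) is the TCP (env.nose_length is the distance from the TCP to the fingertips, in mm); z points along the fingers, y is the line along which they close (so a half turn about z gives the same grasp; the last joint's range is limited). The gripper opens to 95 mm and grips with 3 to 60 N. Pads are 20 mm wide; open, the fingers measure 119 mm over their backs; the gripper's body (75 mm by 180 mm) begins 59 mm behind the grasp point.
Start: joints at [-1.371, 0.491, 1.559, -0, 1.092, -0.106], TCP at [188.183, -596.013, 233.661] pointing down, gripper open.
Joint ranges: [-3.1, 3.1], [-0.84, 2.19], [0.05, 2.79], [-1.13, 4.28], [0.06, 2.93], [-2.69, 2.69]. Speed limits (rad/s): [2.22, 2.22, 2.79, 3.14, 3.14, 3.14].

INTERFACE

Orientations are given as [roll, pitch, yaw] about the fixed x, y, z axes, in that order (R = Rz(yaw) Ry(pitch) Rx(roll)).
In Python, from cell import env gives the robot as it stands. The module is installed in compiled form; this text tells all that it offers.
- The arm moves only by the tool drive_tool, never from a script. Its argument "rows" is a list that holds one entry, the list of rows, each a list of 7 numbers: the shift along the tool's x, y, z scaled (see below), then the turn, a rotation vector about the tool's x, y, z scaled (see below), then the opening, from 0 (shut) to 1 (fully open). In form: [[[tx, ty, tz, ax, ay, az, jaw], ...]]. A call has 1 to 5 rows; each row shifts and turns the commanded pose from where the row before left it, along the tool's axes as they then stand; what a row does not reach is not made up. The controller multiplies each number of a shift by 250 mm and each number of a turn by 180 degrees. A row lasts 1/8 s, in which the tool goes at most 62.5 mm and 10.7 degrees, less where a joint would pass 70% of its speed; a pose out of reach is approached as far as the arm can. A call with a number of a shift or a turn outside -1 to 1 is refused whole. A call with a gripper value outside its range is refused whole. The fingers move at their own pace and stop on an object; the grip force is fixed at half the most. Time passes only in rows, so rows that do not move let the fingers close. It gives the time, the measured TCP pose, the force, the opening and the grip force at its end, in the units of the state.
- env.state(): the state, without advancing time (a new reading comes with each control period).
- env.read_camera(name): name is "side" or "top" or "wrist"; returns a dict with "color" (384x512x3 uint8, blue, green, red), "camera_matrix" (3x3 intrinsics, pixels), "pose" (4x4, takes a point from camera to world coordinates). Camera axes: x right, y up, looking along -z (the intrinsics and any distortion apply to the point x, -y, -z); pixel columns grow to the right and rows downward; lengths in mm; the calibration is good to about 2 mm. A picture is of the moment at which its call begins. There is no depth.
- env.job_done(): hands the job in; it is judged then, once.
Trained networks look in a picture, given as the dict that the camera call returned (one of the last four; its "shot" number tells which), for a name from the list of things; names that differ only in an ending like _2 or _b are one class to them, and where a whole thing is asked for, a point or a joint stands for the part that bears it (a point fixed in the world has none). Each returns a list of dicts, best first, with "score" (0 to 1); they miss things now and then, are a little off and sometimes report something else, mostly with a low value. They report only what shows in the picture. A call takes as long as a camera call. They do not tell look-alikes from the thing itself.
- env.search_frame(name, picture): "at" ([x, y, z] in mm, in the coordinates of the camera as it stood for that picture, good to about 4 mm: the middle of the surface that is visible of it).
- env.place_of(name, picture): "at" ([x, y, z] in mm, in the coordinates of the camera as it stood for that picture, good to about 4 mm: a listed point, or the origin of a listed thing).
The state is a dict: "t": time; "joints": joint angles; "qvel": joint speeds; "tau": joint torques, N m; "eef_pos": TCP position; "tcp_rot": TCP orientation; "ft_force": force on the tool from outside, world axes, zero at the start; "moment": the same for the moment, N m; "opening": opening from 0.0 (shut) to 1.0 (fully open); "grip_force": force on a finger pad.
Only numpy, scipy, OpenCV 4.12 (cv2) and the standard library are available. Lean on these libraries where they do the work, as an engineer would, in place of code of your own. Each camera call takes 0.05 s, during which the arm holds its last target. There are 200 camera calls.

TASK

Pick up the ring pliers from the wooden drying rack by squeezing their handles fully together, which spreads the snap ring on their tips, and carry the ring over the upright brew piston. Keeping it spread and level, slide it down over the top of the piston, without forcing it, until it encircles the groove at about mid width of the groove, hanging clear of the steel all round. Finish like that, still squeezing and holding the pliers still with the ring spread around the groove; leave the cup, filter baskets and knock tin where they are.

Things in the scene. Friction and masses are not known exactly. Their poses are not given: they have to be found in the camera images.
- pliers: Ring pliers, 0.24 kg, lying level on the rack, a dark snap ring hooked on their tip pins for good. Two uncrossed levers on a round rivet plate (diameter 34 mm). Origin: rivet axis, underside of the levers, 60 mm above the board at the start; x points to the jaws and ring, -x to the handles, z up. Balance point near the rivet.
- handles (a point): Grip point midway between the handles at mid height, 45 mm behind the rivet, 8 mm above the pliers' origin (68 mm over the board). Black handles 16 mm tall, 9 mm thick, x -8 to -97 mm. At rest they splay: outer width 66 mm here, 88 mm at the tail; squeezed to their stop: parallel, 42 mm. Squeeze along y, fingers down; 44 mm free under the handles.
- ring_center (a point): Centre of the ring when fully spread, mid thickness: 111.6 mm ahead (x) of the grip point and 16 mm below it. Fixed to the rivet body. Ring 4 mm thick, bar 5 mm wide, in the pliers' xy plane. Closed: bore 33 mm, centre 12 mm farther ahead. Spread: free bore 43 mm, far edge 27 mm ahead of this point; jaws and pins lie behind the ring.
- pliers_left (a joint): Squeeze of the pliers (swing of the left lever; the right one mirrors it): 0 = sprung apart, ring closed; 0.25 rad = handles at their stop, ring fully spread (a hard grip adds 0.02). The spring takes about 2 N per handle at the grip point at first, 7 N at the stop: any grip of 20 N or more squeezes fully.
- piston: Steel brew piston upright in a black block (90 x 90 x 36 mm), fixed. Origin: centre of the block's underside, on the board; z up the axis. Diameters: flange 56 mm to 42 mm height, stub 35 mm to 72, groove 30 mm from 72 to 88, head 35 mm to 108, cone to 28 mm at the top, 114. The closed ring cannot pass the head; spread it clears it by 4 mm all round.
- groove (a point): Centre of the groove: on the piston axis, 80 mm above the work surface (34 mm below the piston's top), at mid height of the 16 mm wide groove.
- rack: Wooden drying rack, fixed. Origin on the board below the pliers' rivet, axes as the pliers' at the start. Base 170 x 140 x 16 mm (x -120 to +50). Cross bars with tops at 60 mm, 14 mm thick, at x +4 and x -82 mm, carry the pliers. Upright 8 mm dowels rise to 82 mm at y +-36 (front bar) and y +-56 (rear bar), so lift the pliers straight up.
- cup: White porcelain espresso cup, rim diameter 64 mm, 58 mm tall, beyond the work. Origin: centre of its underside. Not to be disturbed.
- basket_small: Steel filter basket, rim diameter 69 mm, 24 mm tall, to the left. Origin: centre of its underside. Not to be disturbed.
- basket_large: Steel filter basket, rim diameter 69 mm, 30 mm tall, to the right. Origin: centre of its underside. Not to be disturbed.
- knock_tin: Olive green enamel knock tin with closed lid, diameter 114 mm, 114 mm tall over its knob, to the left. Origin: centre of its underside. Not to be disturbed.
Not all that is in view belongs to the job. Leave any turquoise look-alike of the pliers alone. There is more than one size of the rack; the one meant has the size given above.

How it is judged (in metres and radians):
On the way, in this order (a step that is already met when the one before it is completed fails the run):
1. the pliers are squeezed in the fingers, ring spread, and lifted off the rack until the ring is above the height of the piston's top (value of joint pliers_left above 0.2 rad and contact force between the fingers and pliers above 3 N and z of ring_center in the frame of groove above 0.036 m and contact force between pliers and rack below 0.2 N), for 0.1 s.
2. the spread ring is over the piston, above its top (value of joint pliers_left above 0.2 rad and z of ring_center in the frame of groove above 0.03 m and horizontal distance between ring_center and groove below 0.008 m), for 0.05 s.
At the end, for the whole second after the job is handed in: Pliers still squeezed in the fingers (over 3 N, squeeze over 0.2 rad) and at rest; ring level within 0.12 rad, its centre within 5 mm of the piston axis and 6 mm of the groove mid height; pliers and ring touch neither piston (under 0.5 N) nor rack (under 0.2 N) (value of joint pliers_left above 0.2 rad and contact force between the fingers and pliers above 3 N and z of ring_center in the frame of groove between -0.006 and 0.006 m and horizontal distance between ring_center and groove below 0.005 m and angle between the z axis of pliers and the z axis of piston, either way round below 0.12 rad and contact force between pliers and piston below 0.5 N and contact force between pliers and rack below 0.2 N and linear speed of pliers below 0.02 m/s); the arm keeps its last pose, push and grip.
It fails at once if the ring or pliers are forced against the piston (over 20 N) (contact force between pliers and piston above 20 N).
It fails at once if the espresso cup is shifted by more than 25 mm or tipped over 0.4 rad (distance of cup from where it was at the start of the episode above 0.025 m or angle between cup's own z axis and vertical above 0.4 rad).
It fails at once if the small filter basket is shifted by more than 25 mm or tipped over 0.4 rad (distance of basket_small from where it was at the start of the episode above 0.025 m or angle between basket_small's own z axis and vertical above 0.4 rad).
It fails at once if the large filter basket is shifted by more than 25 mm or tipped over 0.4 rad (distance of basket_large from where it was at the start of the episode above 0.025 m or angle between basket_large's own z axis and vertical above 0.4 rad).
It fails at once if the knock tin is shifted by more than 25 mm or tipped over 0.4 rad (distance of knock_tin from where it was at the start of the episode above 0.025 m or angle between knock_tin's own z axis and vertical above 0.4 rad).
It also fails if it takes over 37 s, if anything falls off the work surface, if the arm or the gripper's body presses on something with over 40 N, if the wrist force passes 120 N, or if a joint passes its speed limit or range.

## Working session

There is one attempt and no reset: what is moved stays moved. The work goes in short steps, Python scripts to look and compute and a tool call to move; the robot and the scene stay as the last step left them, time stands still between calls to the robot, and variables do not carry over. Pictures are saved under pics/ and viewed, at most 10 in all, crops included, and the job is handed in when it is done.

Besides the shell and the picture viewer there is one more tool, called as name(argument=value, ...), one argument or row to a line, values as JSON. drive_tool: Moves the arm, as the interface text tells. Its arguments: {"type":"object","properties":{"rows":{"type":"array","items":{"type":"array","items":{"type":"array","items":{"type":"number","minimum":-1,"maximum":1}}}}},"required":["rows"]}

```bash
mkdir -p pics; cat > h.py <<'E'
import numpy as np, cv2
from cell import env
def W(p,at): P=np.array(p["pose"]); return P[:3,:3]@np.array(at)+P[:3,3]
def det(p,names):
    for n in names:
        for f in ("place_of","search_frame"):
            for d in getattr(env,f)(n,p)[:3]: print(n,f,round(d["score"],2),np.round(W(p,d["at"]),1))
E
python3 - <<'E'
from h import *
print(env.state())
ims=[]
for c in("side","top"):
    p=env.read_camera(c); cv2.imwrite(f"pics/{c}0.png",p["color"]); print(c,np.round(p["camera_matrix"],1).tolist(),np.round(p["pose"],3).tolist())
    det(p,["pliers","handles","ring_center","piston","groove","rack"])
E
```

```text
{'t': 0.0, 'joints': array([-1.37057902e+00,  4.91559198e-01,  1.55947942e+00, -4.19546076e-05,
        1.09168580e+00, -1.05561719e-01]), 'qvel': array([-0.00014823,  0.00115791,  0.0008248 ,  0.00036767,  0.00022363,
        0.00077253]), 'tau': array([ 3.13688208e-03, -6.12640357e+01, -2.58178675e+01,  6.93825656e-02,
        4.82245430e-02, -1.47044966e-04]), 'eef_pos': array([ 188.13611085, -595.76544069,  233.0516411 ]), 'tcp_rot': array([-3.14046327e+00, -8.22471766e-05,  3.05798341e-01]), 'ft_force': array([ 0.0554575 , -0.00378236,  0.22062994]), 'moment': array([ 0.01419299, -0.0296304 ,  0.03273027]), 'grip_force': 0.0, 'opening': 0.9994283347104521}
side [[455.5, 0.0, 264.1], [0.0, 455.5, 190.9], [0.0, 0.0, 1.0]] [[-0.811, 0.432, -0.394, 121.164], [-0.585, -0.582, 0.566, 715.135], [0.015, 0.689, 0.724, 986.116], [0.0, 0.0, 0.0, 1.0]]
pliers place_of 0.83 [416.3  11.2   5.9]
pliers place_of 0.65 [ 587.2 -207.7   57.3]
pliers search_frame 0.89 [423.3  17.4  18.3]
pliers search_frame 0.66 [ 573.5 -200.8   70.5]
handles place_of 0.8 [464.8   9.2  11.5]
handles place_of 0.66 [
[... 1152 characters left out ...]
6 -225.6   72.3]
handles search_frame 0.72 [ 583.1 -198.2   78. ]
handles search_frame 0.61 [424.9   9.5  23.7]
ring_center place_of 0.73 [ 648.7 -182.2   49.1]
ring_center place_of 0.64 [352.7   8.6   7.4]
ring_center search_frame 0.82 [ 583.9 -196.9   75.1]
ring_center search_frame 0.74 [426.9   8.7  23.5]
piston place_of 0.93 [545.4 177.6  -2.1]
piston search_frame 0.67 [546.4 169.6  37.3]
groove place_of 0.59 [547.5 175.5  82.7]
groove search_frame 0.93 [547.3 170.9  36.5]
rack place_of 0.84 [ 808.6 -230.9    1.8]
rack place_of 0.64 [ 591.  -206.3    2.6]
rack search_frame 0.95 [ 783.  -232.8   14.6]
rack search_frame 0.74 [ 551.7 -217.3   19.5]
rack search_frame 0.46 [760.4   7.6  21. ]
```

View pics/side0.png

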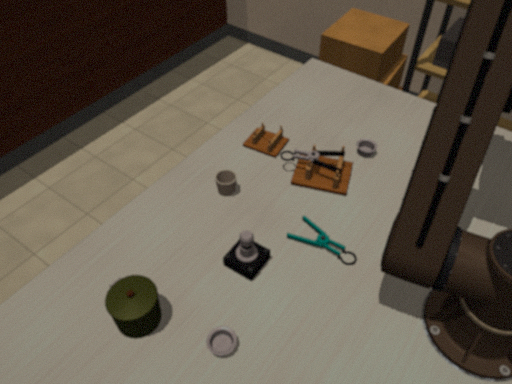

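View pics/top0.png

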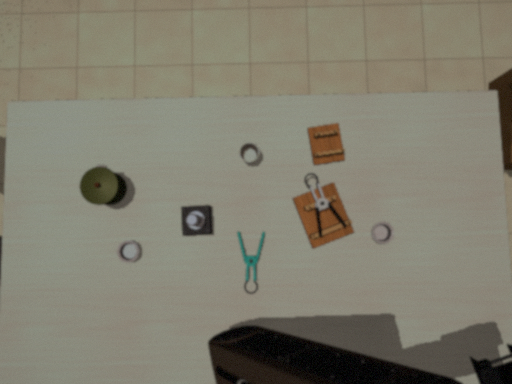

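drive_tool(
  rows=[
    [[0.18,-0.1,-0.03,0,0,0,1],[0.18,-0.1,-0.03,0,0,0,1],[0.18,-0.1,-0.03,0,0,0,1],[0.18,-0.1,-0.03,0,0,0,1],[0.18,-0.1,-0.03,0,0,0,1]],
  ],
)

```text
t: 1.92
eef_pos: [366.1, -407.8, 271.5]
tcp_rot: [3.141, -0.0, 0.306]
ft_force: [0.6, 0.2, -0.6]
opening: 0.998
grip_force: 0.0
```

drive_tool(
  rows=[
    [[0.18,-0.1,-0.03,0,0,0,1],[0.18,-0.1,-0.03,0,0,0,1],[0.18,-0.1,-0.03,0,0,0,1],[0.18,-0.1,-0.03,0,0,0,1],[0,0,0,0,0,0,1]],
  ],
)

```text
t: 2.55
eef_pos: [508.5, -257.3, 301.6]
tcp_rot: [3.141, -0.001, 0.31]
ft_force: [0.4, -0.8, 0.4]
opening: 0.999
grip_force: 0.0
```

```bash
python3 - <<'E'
from h import *
p=env.read_camera("wrist"); cv2.imwrite("pics/w1.png",p["color"]); print(np.round(p["camera_matrix"],1).tolist(),np.round(p["pose"],3).tolist())
s=env.state(); print(s["t"],s["eef_pos"],s["tcp_rot"])
det(p,["pliers","handles","ring_center","rack"])
E
```

```text
[[321.4, 0.0, 247.4], [0.0, 321.4, 197.6], [0.0, 0.0, 1.0]] [[0.306, 0.92, 0.246, 577.721], [-0.952, 0.295, 0.08, -233.894], [0.001, -0.258, 0.966, 451.477], [0.0, 0.0, 0.0, 1.0]]
2.6 [ 507.30484922 -258.47540279  301.17489203] [ 3.14125124e+00 -2.84599466e-05  3.08492940e-01]
pliers place_of 0.68 [ 584.7 -207.4   57.6]
pliers place_of 0.61 [418.8  11.3   4.8]
pliers search_frame 0.91 [431.6  12.6  14.7]
pliers search_frame 0.83 [ 584.6 -197.7   74.4]
handles search_frame 0.92 [ 588.2 -199.3   78. ]
handles search_frame 0.58 [432.4  10.3  16.4]
ring_center place_of 0.86 [351.9  12.9   6.7]
ring_center place_of 0.57 [ 647.2 -182.2   50.9]
ring_center search_frame 0.67 [432.4  14.5  16.1]
ring_center search_frame 0.57 [ 584.8 -198.6   76.6]
rack place_of 0.96 [ 586.4 -207.5    2. ]
rack search_frame 0.76 [ 555.6 -222.2   15.8]
rack search_frame 0.52 [ 728.8 -277.2    6.9]
```

View pics/w1.png

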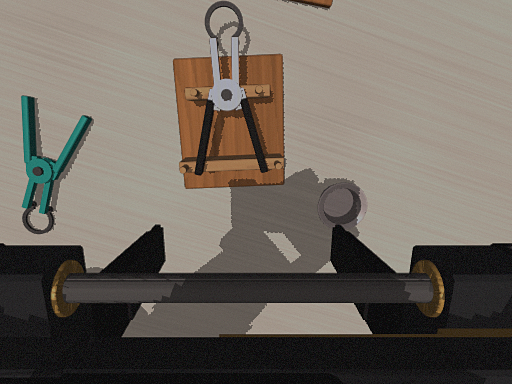

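The wrist picture shows the pliers: rivet (227,95), ring centre (224,21), and handle tails (203,172) and (265,170). The turquoise look-alike is on the left.

```bash
cat >> h.py <<'E'
def ray(p,uv,z):
    K=np.array(p["camera_matrix"]);P=np.array(p["pose"])
    d=np.linalg.inv(K)@[uv[0],uv[1],1]; d=P[:3,:3]@(d*[1,-1,-1]); o=P[:3,3]
    return o+d*(z-o[2])/d[2]
E
python3 - <<'E'
from h import *
p=env.read_camera("wrist"); g=cv2.cvtColor(p["color"],cv2.COLOR_BGR2GRAY)
im=p["color"][0:200,160:320]; cv2.imwrite("pics/w1c.png",cv2.resize(im,None,fx=3.9,fy=3,interpolation=cv2.INTER_CUBIC))
r=ray(p,(227,95),76);k=ray(p,(224,21),54);t=ray(p,(234,171),74)
print(r,k,t,[np.arctan2(*(a-b)[1::-1]) for a,b in((r,t),(k,r),(k,t))])
a,b=ray(p,(195,93),70),ray(p,(262,91),70);print(a,b,np.arctan2(*(a-b)[1::-1])-np.pi/2)
a,b=ray(p,(173,59),16),ray(p,(185,188),16);c,d=ray(p,(285,54),16),ray(p,(284,184),16)
for x,y in((a,b),(c,d)):print(np.arctan2(*(x-y)[1::-1]),x,y)
E
```

```text
[ 585.7672957  -210.43185363   76.        ] [ 660.73273484 -183.2283728    54.        ] [ 505.78867535 -242.79317976   74.        ] [np.float64(0.38448682800619066), np.float64(0.34810307465762286), np.float64(0.3670104293205996)]
[ 577.11647719 -174.94993287   70.        ] [ 601.92415501 -246.39017047   70.        ] 0.33422352409163825
0.34603116071839607 [ 608.27391062 -129.18120988   16.        ] [ 451.61454303 -185.66275645   16.        ]
0.32785048550139145 [ 656.11292573 -261.39161244   16.        ] [ 498.41379983 -315.02901632   16.        ]
```

View pics/w1c.png

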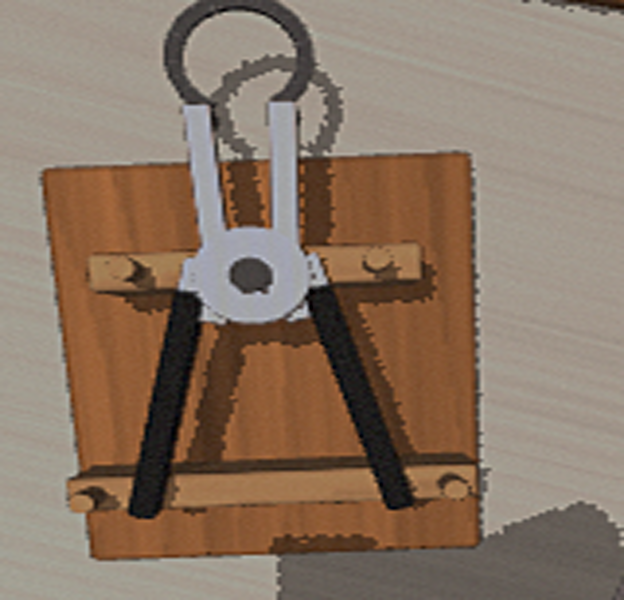

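drive_tool(
  rows=[
    [[0.0465,-0.0235,0.13,0,0,-0.003,1],[0.0465,-0.0235,0.13,0,0,-0.003,1],[0.0465,-0.0235,0.13,0,0,-0.003,1],[0.0465,-0.0235,0.13,0,0,-0.003,1],[0,0,0,0,0,0,1]],
  ],
)

```text
t: 3.68
eef_pos: [542.8, -222.0, 169.3]
tcp_rot: [-3.139, 0.003, 0.344]
ft_force: [-0.0, -0.8, 0.8]
opening: 1.0
grip_force: 0.0
```

```bash
python3 - <<'E'
from h import *
p=env.read_camera("wrist"); cv2.imwrite("pics/w2.png",cv2.resize(p["color"],(800,600)))
s=env.state(); print(s["t"],s["eef_pos"],s["tcp_rot"])
det(p,["pliers","handles","ring_center","rack"])
for n in("side","top"):
  q=env.read_camera(n); det(q,["pliers","handles","ring_center","rack","piston","groove"])
E
```

```text
3.725 [ 543.23537601 -222.61412233  170.95695084] [-3.14058569e+00  1.04544241e-03  3.43696958e-01]
pliers place_of 0.8 [ 583.5 -204.6   60.8]
pliers search_frame 0.71 [ 584.1 -199.1   73.8]
pliers search_frame 0.68 [458.3 -16.2  14.9]
handles place_of 0.67 [ 586.9 -204.6   57.1]
handles search_frame 0.83 [466.  -20.3  15. ]
handles search_frame 0.73 [ 592.8 -202.4   77.8]
ring_center place_of 0.87 [ 649.5 -184.1   50.2]
ring_center search_frame 0.8 [ 586.9 -200.7   77.1]
ring_center search_frame 0.63 [456.7 -17.3  17.5]
rack search_frame 0.97 [ 560.9 -225.3   16. ]
rack search_frame 0.86 [ 728.2 -269.7    8.2]
rack search_frame 0.19 [ 587.6 -195.7   73.5]
pliers place_of 0.93 [418.5  12.4   5.7]
pliers place_of 0.9 [ 585.9 -210.4   56.6]
pliers place_of 0.72 [654.4 453.8  -6.8]
pliers search_frame 0.92 [ 575.3 -201.2   67.6]
pliers search_frame 0.88 [422.5  18.8  19.4]
pliers search_frame 0.68 [ 506.2 -406.1   12.8]
handles place_of 0.65 [ 547.7 -216.7   66.2]
handles place_of 0.57 [465.4   7.6   9.9]
handles search_frame 0.94 [ 576.8 -190.9   68.3]
handles search_frame 0.55 [422.4 
[... 678 characters left out ...]
7 [461.9   7.5  13.8]
handles search_frame 0.75 [ 615.3 -193.5   72.5]
handles search_frame 0.74 [424.5  10.   20.8]
ring_center place_of 0.87 [355.4  11.1  10.5]
ring_center place_of 0.75 [ 652.4 -182.9   51.9]
ring_center search_frame 0.8 [425.1   9.9  22.6]
ring_center search_frame 0.75 [ 615.  -192.4   66.5]
rack place_of 0.97 [ 589.  -205.     0.9]
rack place_of 0.74 [544.4 177.   -1.7]
rack place_of 0.62 [ 811.6 -233.     1.4]
rack search_frame 0.97 [ 783.7 -231.7   13.6]
rack search_frame 0.58 [ 603.3 -170.7   21.4]
piston place_of 0.67 [548.4 173.5  -2.1]
piston search_frame 0.71 [546.5 169.7  35.7]
groove place_of 0.62 [544.2 174.7  83.1]
groove search_frame 0.93 [543.5 170.1  35.7]
```

View pics/w2.png

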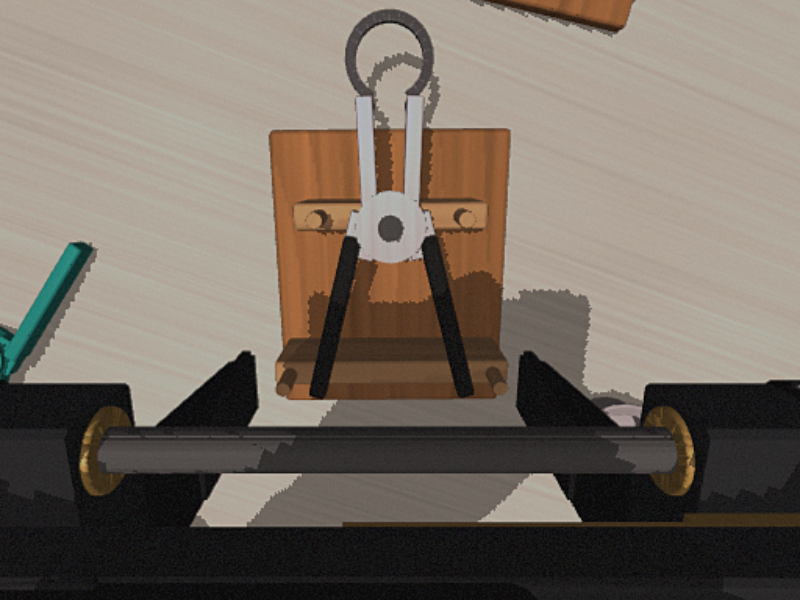

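Looks well lined up: the pliers' axis is at column 390 and the finger midline at 388. I'll descend and grip.

drive_tool(
  rows=[
    [[0.003,0,0.12,0,0,0,1],[0.003,0,0.12,0,0,0,1],[0,0,0.1,0,0,0,1],[0,0,0.072,0,0,0,1],[0,0,0,0,0,0,1]],
  ],
)

```text
t: 6.05
eef_pos: [544.5, -221.9, 67.2]
tcp_rot: [-3.14, 0.001, 0.343]
ft_force: [0.7, -0.5, 0.1]
opening: 1.005
grip_force: 0.0
```

drive_tool(
  rows=[
    [[0,0,0,0,0,0,0],[0,0,0,0,0,0,0],[0,0,0,0,0,0,0],[0,0,0,0,0,0,0],[0,0,0,0,0,0,0]],
  ],
)

```text
t: 6.68
eef_pos: [544.8, -222.4, 68.7]
tcp_rot: [3.141, -0.0, 0.344]
ft_force: [-3.0, -1.4, 6.3]
opening: 0.532
grip_force: 6.6
```

drive_tool(
  rows=[
    [[0,0,0,0,0,0,0],[0,0,0,0,0,0,0],[0,0,0,0,0,0,0]],
  ],
)

```text
t: 7.05
eef_pos: [544.9, -222.5, 68.8]
tcp_rot: [3.141, -0.0, 0.344]
ft_force: [-3.5, -1.4, 6.8]
opening: 0.42
grip_force: 30.0
```

drive_tool(
  rows=[
    [[0,0,-0.04,0,0,0,0],[0,0,-0.1,0,0,0,0],[0,0,-0.14,0,0,0,0],[0,0,-0.12,0,0,0,0],[0,0,-0.05,0,0,0,0]],
  ],
)

```text
t: 7.68
eef_pos: [545.1, -222.1, 182.4]
tcp_rot: [3.14, -0.001, 0.344]
ft_force: [-0.3, -0.1, -2.8]
opening: 0.422
grip_force: 30.0
```

drive_tool(
  rows=[
    [[0,0,0,0,0,0,0],[0,0,0,0,0,0,0]],
  ],
)

```text
t: 7.92
eef_pos: [544.4, -221.8, 179.4]
tcp_rot: [-3.14, 0.001, 0.343]
ft_force: [-0.1, 0.6, -2.3]
opening: 0.42
grip_force: 30.0
```

```bash
python3 - <<'E'
from h import *
s=env.state(); print(s["t"],s["eef_pos"],s["tcp_rot"],s["opening"],s["grip_force"])
for n in("wrist","side","top"):
  p=env.read_camera(n); det(p,["ring_center","pliers","groove"])
  if n=="wrist": cv2.imwrite("pics/w3.png",cv2.resize(p["color"],(800,600)))
E
```

```text
7.925 [ 544.3757575  -221.82921718  179.44005147] [-3.14025232e+00  1.28021112e-03  3.43495222e-01] 0.4204519795057316 29.99645233154297
ring_center search_frame 0.82 [449.8 -15.9  18. ]
ring_center search_frame 0.67 [ 593.3 -207.   182.3]
pliers place_of 0.74 [ 587.9 -203.1  166.9]
pliers place_of 0.69 [420.5  11.    2.1]
pliers search_frame 0.76 [447.8 -15.4  13.6]
ring_center place_of 0.96 [ 663.4 -181.2  165.6]
ring_center place_of 0.77 [350.6  13.2   5.7]
ring_center search_frame 0.61 [ 605.  -196.9  182.1]
ring_center search_frame 0.61 [423.4  22.1  19.6]
pliers place_of 0.72 [417.3  11.    8.1]
pliers place_of 0.61 [ 594.4 -207.6  170.7]
pliers place_of 0.51 [457.3 389.9  -0.8]
pliers search_frame 0.91 [ 597.6 -202.   179. ]
pliers search_frame 0.7 [420.1  20.2  20.5]
groove place_of 0.67 [546.3 179.6  77.2]
groove search_frame 0.88 [532.2 189.6  33.2]
groove search_frame 0.53 [462.8 385.5  15.6]
ring_center place_of 0.98 [349.5   9.    7.3]
ring_center place_of 0.65 [ 659.4 -178.6  161.1]
ring_center search_frame 0.83 [ 624.5 -192.1  180.1]
ring_center search_frame 0.73 [426.5  10.2  24.4]
ring_center search_frame 0.48 [653.2 439.2 100.4]
pliers place_of 0.82 [416.   13.   10.6]
pliers place_of 0.75 [ 591.9 -203.7  170.7]
pliers search_frame 0.95 [424.7  13.6  24.4]
pliers search_frame 0.7 [ 622.1 -188.   183.1]
groove place_of 0.62 [545.9 177.5  81. ]
```

View pics/w3.png

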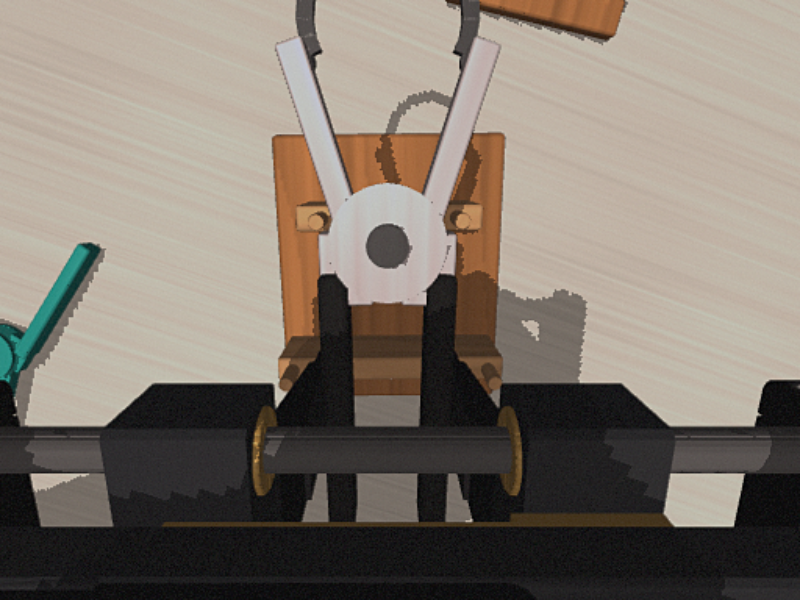

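drive_tool(
  rows=[
    [[0.01,-0.06,0,0,0,0,0],[0.01,-0.12,0,0,0,0,0],[0.01,-0.16,0,0,0,0,0],[0.01,-0.16,0,0,0,0,0],[0.01,-0.16,0,0,0,0,0]],
  ],
)

```text
t: 9.6
eef_pos: [500.1, -60.6, 180.7]
tcp_rot: [-3.142, -0.0, 0.344]
ft_force: [0.3, -0.6, -2.7]
opening: 0.417
grip_force: 30.0
```

drive_tool(
  rows=[
    [[0.01,-0.16,0,0,0,0,0],[0.01,-0.16,0,0,0,0,0],[0.01,-0.16,0,0,0,0,0],[0.01,-0.16,0,0,0,0,0],[0.01,-0.12,0,0,0,0,0]],
  ],
)

```text
t: 10.22
eef_pos: [447.5, 122.5, 180.8]
tcp_rot: [-3.142, -0.0, 0.344]
ft_force: [0.7, 0.4, -2.7]
opening: 0.423
grip_force: 30.0
```

drive_tool(
  rows=[
    [[0,-0.06,0,0,0,0,0],[0,0,0,0,0,0,0],[0,0,0,0,0,0,0],[0,0,0,0,0,0,0]],
  ],
)

```text
t: 10.72
eef_pos: [444.0, 133.9, 180.6]
tcp_rot: [3.141, 0.0, 0.342]
ft_force: [-0.2, 0.7, -2.2]
opening: 0.42
grip_force: 30.0
```

```bash
python3 - <<'E'
from h import *
s=env.state(); print(s["t"],s["eef_pos"],s["tcp_rot"],s["opening"],s["joints"])
ims=[]
for n in("side","top","wrist"):
  p=env.read_camera(n); det(p,["ring_center","pliers","groove","piston"])
  np.savez("last_"+n+".npz",**{k:p[k] for k in("color","camera_matrix","pose")})
  if n!="wrist":
    K=np.array(p["camera_matrix"]);P=np.array(p["pose"])
    c=P[:3,:3].T@(np.array([546,177,130])-P[:3,3]); u=K@(c*[1,-1,-1]); u=u[:2]/u[2]; x,y=int(u[0])-32,int(u[1])-45
    print(n,"crop",x,y); ims.append(cv2.resize(p["color"][y:y+96,x:x+64],None,fx=6,fy=6,interpolation=cv2.INTER_CUBIC))
cv2.imwrite("pics/c4.png",np.hstack(ims))
cv2.imwrite("pics/w4.png",cv2.resize(p["color"],(800,600)))
E
```

```text
10.725 [444.02957494 133.9444443  180.57700252] [3.14145563e+00 1.59526995e-05 3.42205155e-01] 0.42046622931748584 [ 1.50479711e-01  3.36996479e-01  2.00378916e+00 -1.91597823e-04
  8.00796570e-01  1.37920426e+00]
ring_center place_of 0.97 [350.4  12.8   4.8]
ring_center place_of 0.81 [558.6 173.  163.4]
ring_center search_frame 0.83 [412.6  20.2  20.8]
ring_center search_frame 0.7 [516.1 155.2 184. ]
pliers place_of 0.86 [493.4 149.4 169.7]
pliers place_of 0.82 [417.1  12.2   6.5]
pliers search_frame 0.82 [409.1  17.8  19.6]
groove place_of 0.59 [547.5 180.8  79.1]
groove search_frame 0.69 [534.8 192.3  30.9]
piston place_of 0.75 [547.7 176.8  -0. ]
piston search_frame 0.69 [534.4 191.9  38.5]
side crop 214 185
ring_center place_of 0.81 [353.1  13.3   8.9]
ring_center place_of 0.76 [554.2 178.  160.1]
ring_center search_frame 0.69 [515.  158.1 179.6]
ring_center search_frame 0.57 [428.5  10.2  26.6]
pliers place_of 0.83 [415.9  13.2  10.7]
pliers search_frame 0.88 [515.3 160.  181.7]
pliers search_frame 0.8 [422.3  11.8  22. ]
groove place_of 0.95 [545.3 175.3  80.2]
groove place_of 0.23 [4.562e+02 3.886e+02 2.000e-01]
groove search_frame 0.71 [548.1 166.8  37.7]
groove search_frame 0.4 [456.4 394.2  10. ]
piston place_of 0.59 [545.4 175.4  -1.8]
piston search_frame 0.95 [548.  168.   39.9]
top crop 158 174
ring_center place_of 0.55 [453.4 390.2  -2.5]
ring_center search_frame 0.64 [492.7 148.5 187.6]
ring_center search_frame 0.6 [463.3  21.2  17.6]
pliers place_of 0.7 [417.   12.4   1.8]
pliers place_of 0.68 [491. 155. 172.]
pliers search_frame 0.72 [463.1  17.5  16.2]
pliers search_frame 0.67 [492.2 150.4 185.6]
groove place_of 0.57 [548.7 172.6  82.1]
groove search_frame 0.62 [545.2 173.3  36.7]
piston place_of 0.63 [544.1 176.4  -0.9]
piston search_frame 0.7 [544.2 174.5  36.2]
```

View pics/c4.png

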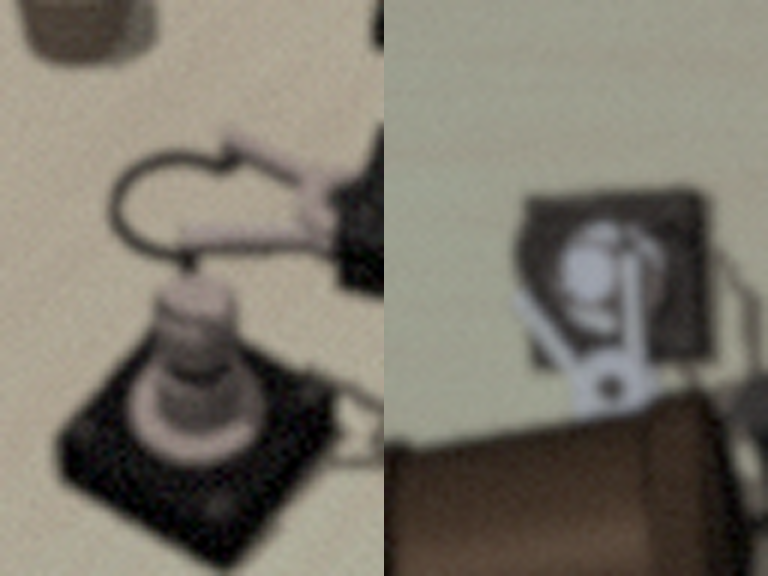

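View pics/w4.png

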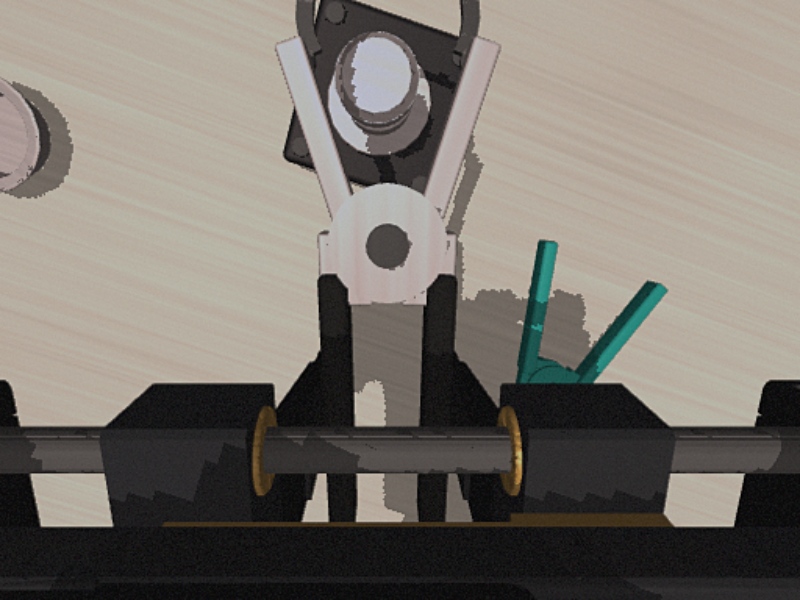

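```bash
python3 - <<'E'
from h import *
p=np.load("last_wrist.npz"); a=1.5625
tcp=np.array([444.03,133.94,180.6]); c,s=np.cos(.343),np.sin(.343)
def tf(w): d=w-tcp; return np.round([c*d[0]+s*d[1],-s*d[0]+c*d[1],w[2]],1)
print("cam",tf(np.array(p["pose"])[:3,3]))
for H in(14,16,18,20):
    r=ray(p,(388/a,245/a),172.6+H); l=ray(p,(330/a,245/a),172.6+H); q=ray(p,(447/a,245/a),172.6+H)
    print(H,"rivet",r,tf(r),"dia",np.linalg.norm(l-q))
t=ray(p,(378/a,75/a),114);print("top",t,tf(t))
print("dia",np.linalg.norm(ray(p,(345/a,75/a),114)-ray(p,(412/a,75/a),114)))
# head side/ top edges
b=ray(p,(380/a,105/a),42); print("flange mid(approx)",b)
# top camera: cone top white disc, rivet hole
T=np.load("last_top.npz"); f=lambda u,v:((u-384)/6+158-.4,v/6+174-.4)
print("top cam: piston top",ray(T,f(588,274),114),"rivet",ray(T,f(612,385),190))
S=np.load("last_side.npz"); g=lambda u,v:(u/6+214-.4,v/6+185-.4)
print("side: piston top",ray(S,g(198,295),114)," ring far",ray(S,g(116,205),164.6))
E
```

```text
cam [ 73.3   1.9 330.4]
14 rivet [494.06140186 153.289262   186.6       ] [ 53.6   1.4 186.6] dia 33.55775234050278
16 rivet [494.31635754 153.38807844 188.6       ] [ 53.9   1.4 188.6] dia 33.09113627095085
18 rivet [494.57131321 153.48689489 190.6       ] [ 54.2   1.4 190.6] dia 32.624520201398866
20 rivet [494.82626889 153.58571133 192.6       ] [ 54.4   1.4 192.6] dia 32.157904131846934
top [547.00225143 176.307149   114.        ] [111.2   5.3 114. ]
dia 26.580361803575297
flange mid(approx) [544.91697252 175.64690325  42.        ]
top cam: piston top [546.87569041 176.13671181 114.        ] rivet [495.23247034 152.72717118 190.        ]
side: piston top [546.24068282 175.69865763 114.        ]  ring far [574.46656932 190.5378825  164.6       ]
```

Wrist and top views agree that the pliers slid about 8 mm forward while being squeezed, so the rivet is 53.7 mm ahead of the TCP. The ring therefore sits about 9 mm too far forward and 4 mm too far right. I'll correct both and come down partway.

drive_tool(
  rows=[
    [[-0.018,-0.008,0.04,0,0,0,0],[-0.018,-0.008,0.04,0,0,0,0],[0,0,0.03,0,0,0,0],[0,0,0,0,0,0,0],[0,0,0,0,0,0,0]],
  ],
)

```text
t: 12.7
eef_pos: [434.2, 135.5, 153.2]
tcp_rot: [3.141, -0.0, 0.343]
ft_force: [-0.5, 0.4, -1.5]
opening: 0.424
grip_force: 30.0
```

```bash
cat > ov.py <<'E'
from h import *
import sys
s=env.state(); tcp=s["eef_pos"]; print(s["t"],tcp,s["tcp_rot"],s["opening"],s["ft_force"])
yaw=s["tcp_rot"][2]; f=np.array([np.cos(yaw),np.sin(yaw),0]); l=np.array([-f[1],f[0],0])
rc=tcp+120.3*f+1.4*l-[0,0,16]; print("ring est",rc)
def proj(p,X):
    P=np.array(p["pose"]); c=(X-P[:3,3])@P[:3,:3]; u=(c*[1,-1,-1])@np.array(p["camera_matrix"]).T; return u[:,:2]/u[:,2:]
th=np.linspace(np.pi*.0,2*np.pi,120)
def circ(c,r): return c+r*np.c_[np.cos(th),np.sin(th),0*th]
ims=[]
for n in("side","wrist"):
    p=env.read_camera(n); k=8 if n=="side" else 3
    u=proj(p,np.array([[546.5,176.5,115.]]))[0]; w,h=(40,60) if n=="side" else (80,60)
    x,y=int(u[0])-w//2,int(u[1])-h//2-(4 if n=="side" else 0); y=max(y,0); x=max(x,0)
    im=cv2.resize(p["color"][y:y+h,x:x+w],None,fx=400/w,fy=480/h if n=="side" else 400/w,interpolation=cv2.INTER_CUBIC)
    sx=400/w; sy=480/h if n=="side" else sx
    raw=im.copy()
    for X,col in((circ(rc,26.5),(0,0,255)),(circ(rc,21.5),(0,160,255)),(circ(np.array([546.6,176.2,114]),14),(0,255,0)),(circ(np.array([546.6,176.2,108]),17.5),(255,255,0))):
        q=((proj(p,X)-[x-.5,y-.5])*[sx,sy]).astype(int); cv2.polylines(im,[q.reshape(-1,1,2)],False,col,1)
    if im.shape[0]<480: im=cv2.copyMakeBorder(im,0,480-im.shape[0],0,0,cv2.BORDER_CONSTANT)
    ims.append(im)
cv2.imwrite(sys.argv[1],np.hstack(ims))
E
python3 ov.py pics/o5.png
```

```text
12.7 [434.16312213 135.47210131 153.15967053] [ 3.14147350e+00 -1.92990468e-04  3.43455223e-01] 0.4237099470771862 [-0.52172048  0.39511587 -1.4515967 ]
ring est [546.96577381 177.3004622  137.15967053]
```

View pics/o5.png

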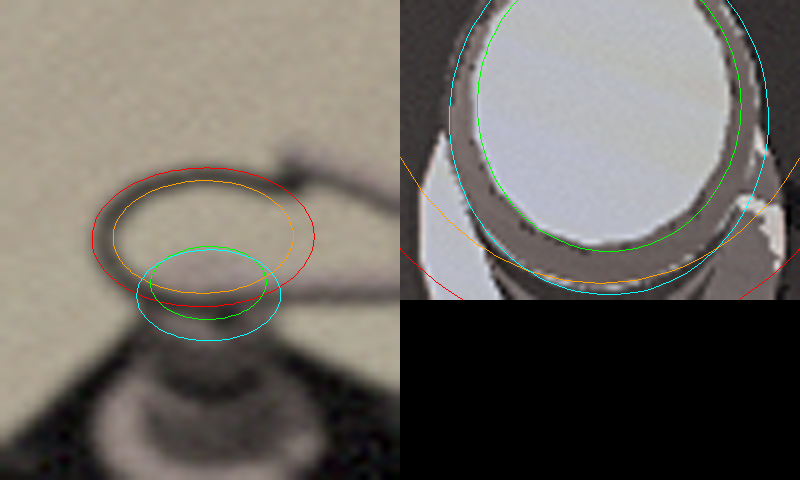

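The side and wrist overlays agree to about 1 mm: the ring estimate is on the ring and centred over the piston. Next is a slow descent, checking the force.

drive_tool(
  rows=[
    [[-0.002,0.001,0.03,0,0,0,0],[0,0,0.03,0,0,0,0],[0,0,0.03,0,0,0,0],[0,0,0.02,0,0,0,0],[0,0,0,0,0,0,0]],
  ],
)

```text
t: 13.42
eef_pos: [433.4, 135.0, 125.2]
tcp_rot: [-3.142, 0.001, 0.343]
ft_force: [0.5, 0.0, -1.5]
opening: 0.42
grip_force: 30.0
```

```bash
python3 ov.py pics/o6.png
```

```text
13.425 [433.38912112 135.00697977 125.16721155] [-3.14151866e+00  8.81185624e-04  3.43486604e-01] 0.4196599274024117 [ 0.45620136  0.0485214  -1.5227908 ]
ring est [546.19046009 176.83888057 109.16721155]
```

View pics/o6.png

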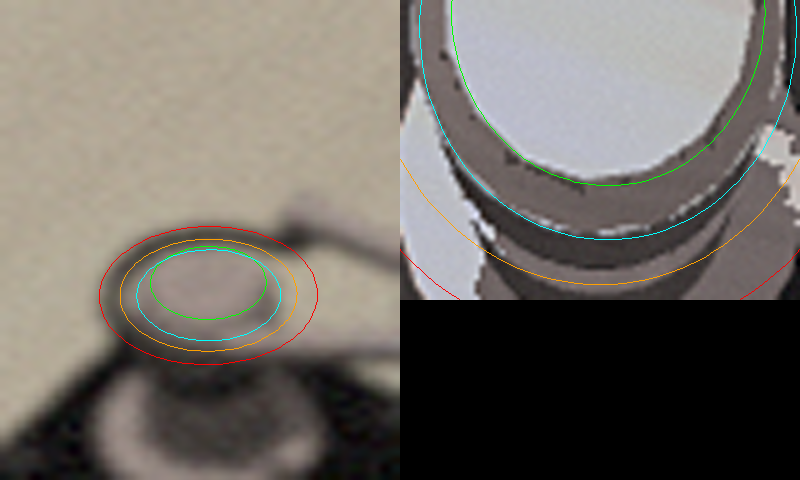

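The ring encircles the head concentrically with no contact force. I'll go down the remaining 29 mm.

drive_tool(
  rows=[
    [[0,0,0.03,0,0,0,0],[0,0,0.03,0,0,0,0],[0,0,0.03,0,0,0,0],[0,0,0.027,0,0,0,0],[0,0,0,0,0,0,0]],
  ],
)

```text
t: 14.15
eef_pos: [433.3, 135.0, 95.8]
tcp_rot: [-3.141, 0.001, 0.344]
ft_force: [-1.1, 0.3, -3.5]
opening: 0.421
grip_force: 30.0
```

drive_tool(
  rows=[
    [[0,0,0,0,0,0,0],[0,0,0,0,0,0,0],[0,0,0,0,0,0,0],[0,0,0,0,0,0,0]],
  ],
)

```text
t: 14.65
eef_pos: [433.6, 135.0, 96.5]
tcp_rot: [3.141, -0.0, 0.344]
ft_force: [-0.3, 0.2, -2.3]
opening: 0.419
grip_force: 30.0
```

```bash
python3 - <<'E'
from h import *
for i in range(4):
    p=env.read_camera(["side","top","wrist"][i%3]); s=env.state(); print(s["eef_pos"],s["tcp_rot"],s["ft_force"],s["opening"])
    det(p,["ring_center","pliers"]) if i<3 else 0
E
```

```text
[433.56062813 135.03217442  96.42271933] [ 3.14146357e+00 -1.18375422e-04  3.43519112e-01] [ 0.30076735  0.39599864 -2.38112958] 0.41788544149673007
ring_center place_of 0.63 [353.3  15.2   4.4]
ring_center search_frame 0.79 [405.8  16.1  21. ]
ring_center search_frame 0.77 [501.3 154.5  98.7]
ring_center search_frame 0.21 [535.2 193.5  33.1]
pliers place_of 0.81 [418.3   9.6   6. ]
pliers place_of 0.69 [483.6 149.5  88.9]
pliers search_frame 0.71 [496.3 154.3  97.1]
pliers search_frame 0.69 [402.1  13.6  24. ]
[433.52443633 135.04407181  96.33432516] [3.14150671e+00 6.82657537e-05 3.43502208e-01] [-0.57033795 -0.36846244 -3.68513103] 0.42028824213313665
ring_center place_of 0.78 [351.8   8.7   9.3]
ring_center place_of 0.58 [547.4 172.6  76.9]
ring_center search_frame 0.82 [428.1  12.3  23.9]
ring_center search_frame 0.72 [502.9 158.6  95.1]
pliers place_of 0.89 [418.6  10.4   8.9]
pliers place_of 0.51 [478.3 155.6  83.9]
pliers search_frame 0.97 [426.   12.8  23.7]
pliers search_frame 0.59 [498.  159.6  98.6]
[433.54507897 135.038853    96.34116461] [3.14150570e+00 2.47454946e-05 3.43508745e-01] [ 0.5819115   0.73846857 -2.7279526 ] 0.42098767577534213
ring_center place_of 0.17 [545.3 176.4  81.1]
ring_center search_frame 0.97 [476.5  -5.8  19.4]
ring_center search_frame 0.62 [482.6 150.5 101.4]
pliers place_of 0.74 [480.3 153.2  85.1]
pliers search_frame 0.77 [475.9  -7.1   9.8]
pliers search_frame 0.74 [481.6 150.6  99.5]
[433.53465226 135.01677972  96.32870262] [3.14150577e+00 4.63967195e-05 3.43446113e-01] [-1.04956937 -0.14895613 -2.66703607] 0.4229233504890191
```

Ring centre comes out at about (546.4, 176.9, 80.3), the force reading is just the pliers' weight, and the arm is at rest. I'm handing in.

```bash
python3 -c "
from cell import env
print(env.job_done())"
```

```text
the job is handed in; nothing more can be done
None
```

I handed the job in at about 15 s: the pliers are held squeezed and still, with the spread ring level around the groove, about 1 mm off the piston axis and at mid height by my measurements; no verdict came back.

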